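# Feed a tablet carrier under the guard with the push stick

### The job

Take the push stick out of the enamel tray and, with the stick alone (the gripper stays off the carrier), feed the tablet carrier along the lane and in under the clear guard, until it is fully home against the sprung buffer and the catch has dropped behind it. Never push the carrier with more than 22 N. Then lay the stick flat in the tray again, let go, and leave the jar, beaker and weighing boat where they stand.

Things in the scene. Friction and masses are not known exactly. Their poses are not given: they have to be found in the camera images.
- feeder: Fixed feed unit: grey metal bed 410 x 130, top 30 mm above the bench; beige housing (212 high) from x = 165 mm on. Origin on the bench plane under the middle of the guard's mouth; x = feed direction, y left, z up. Bed from x = -245 to 165 mm. Rails 10 mm high form a lane 64 mm wide from x = -55 on; flared lead-ins (105 mm wide at x = -110) before them. Clear guard from x = 0 to 160 mm.
- mouth (a point): Middle of the guard's mouth, on top of the bed; axes as the feed unit's. The opening is 25 mm high; the guard's outside rises to 35 mm above the bed, the catch's stem to 52 mm. Under the guard hangs a sprung catch, lower edge 13 mm above the bed; its inner stop face lies 22 to 42 mm inside the mouth (it is clamped anew each time, with the buffer; not reported).
- carrier_center (a point): Centre of the tablet carrier, 9 mm above its underside: a loose aluminium plate 90 long (its x) x 60 wide (y) x 18 mm high with tablets in pockets, about 0.25 kg. It starts on the bed before the rails, lying roughly along the lane (up to 0.12 rad askew, 8 mm off the middle).
- stick_grip (a point): Grip of the push stick (grey plastic, 0.12 kg). The stick: a foot 16 wide, 10 high, 175 mm long (x), and near its rear an upright grip block 50 long, 16 wide, top 55 mm above the underside. The point is mid-block, 35 mm above the underside: grasp here across the 16 mm (y). x = towards the tip; the foot reaches 50 mm behind and 125 mm ahead of the point.
- stick_tip (a point): Middle of the flat front end of the push stick's foot: 125 mm ahead of the grip point, 5 mm above the underside. x = forward. The foot (10 mm high) passes beneath the lowered catch, which hangs 13 mm above the bed.
- tray_floor (a point): Middle of the floor (5 mm above the bench) of the fixed white enamel tray with a dark rim, 280 long (its x) x 140 wide (y) x 25 mm high outside, walls 5 mm. The stick starts in it and goes back into it, either way round, wholly inside the walls.
- buffer (a joint): Compression (m) of the sprung buffer at the inner end: 4 N/mm, travel 9 mm, 0 = relaxed. Its face stands 87.5 mm beyond the catch's stop face: the 90 mm carrier must press it in about 2.5 mm (10 N, in all 11 to 14 N of push) before the catch drops behind it. Caught, it stays pressed in by about 2 mm when the stick is taken off; not caught, it springs back to 0.
- jar: Amber glass jar, 52 mm wide, 75 high, standing on the bench; origin under its centre. A bystander.
- beaker: Glass beaker, 60 mm wide, 75 high, standing on the bench; origin under its centre. A bystander.
- weigh_boat: White plastic weighing boat, 70 x 70 x 18 mm, on the bench; origin under its centre. A bystander.
- carrier: The same tablet carrier as a solid; origin mid-underside, x along its length. It slides easily (friction about 0.2). Its front lifts the catch by the catch's slope (2 to 7 N of push), and it then rubs along below it (1 to 3 N) till it meets the buffer.
- stick: The same push stick as a solid; origin in its underside, 35 mm below the grip point, x towards the tip, z up.
There are look-alikes about, which are no part of the job. Of the things that look like the stick, the middle-sized one is meant.

How it is judged:
On the way, in this order (a step that is already met when the one before it is completed fails the run):
1. the stick pushes the carrier in under the guard (contact force between stick and carrier above 0.3 N and x of carrier_center in the frame of feeder above -0.03 m), for 0.1 s.
2. the stick is off the carrier, and the carrier is held home by the catch, the buffer staying pressed in (value of joint buffer above 0.001 m and x of carrier_center in the frame of feeder above 0.06 m and contact force between stick and carrier below 0.2 N), for 0.2 s.
At the end, for the whole second after the job is handed in: The carrier is home and held by the catch: its centre more than 60 mm inside the mouth and the buffer still pressed in by more than 1 mm. The stick lies flat (within 0.1 rad) on the tray floor, grip and tip inside the walls, released and at rest. Bystanders within 30 mm of their places, upright (value of joint buffer above 0.001 m and x of carrier_center in the frame of feeder above 0.06 m and z of stick_grip in the frame of tray_floor between 0.03 and 0.04 m and angle between stick's own z axis and vertical below 0.1 rad and x of stick_grip in the frame of tray_floor between -0.138 and 0.138 m and y of stick_grip in the frame of tray_floor between -0.068 and 0.068 m and x of stick_tip in the frame of tray_floor between -0.138 and 0.138 m and y of stick_tip in the frame of tray_floor between -0.068 and 0.068 m and linear speed of each of stick, carrier below 0.02 m/s); the robot touches nothing.
It fails at once if the carrier is pushed with more than 22 N (contact force between stick and carrier above 22 N).
It fails at once if the gripper or arm touches the carrier (contact force between any of the fingers, the arm and carrier above 0.5 N).
It fails at once if a bystander is shifted by more than 30 mm or tipped (distance of any of jar, beaker, weigh_boat from where it was at the start of the episode above 0.03 m or angle between any of jar, beaker, weigh_boat's own z axis and vertical above 0.3 rad).
It also fails if it takes over 69 s, if anything falls off the work surface, if the arm or the gripper's body presses on something with over 40 N, if the wrist force passes 120 N, or if a joint passes its speed limit or range.

### The arm

A 6-joint arm with a two-finger parallel gripper is mounted at the origin on the work surface. World frame = base frame: x ahead of the robot, y to its left, z up, the work surface at z = 0. Lengths are in m, angles in rad, forces in N, time in s.
With the tool pointing down it reaches from about 0.25 to 0.725 m from the base axis. Payload 4 kg.
Tool frame: the origin (TCP) lies on the centre line of the jaws, within the pads' length; the fingertips stand 25 mm ahead of it and the grasp point (between the pads) lies 6 mm ahead of it; z points along the fingers, x is the direction in which the jaws open and shut, and the axes are right-handed (so a half turn about z gives the same grasp; the last joint's range is limited). The gripper opens to 85 mm and grips with 20 to 120 N. Pads are 22 mm wide; open, the fingers measure 114 mm over their backs; the gripper's body (76 mm by 85 mm) begins 54 mm behind the grasp point. The pads swing forward as they close: fully open they stand 13 mm farther back than shut.
Start: joints at [-1.12, 0.241, 0.005, 1.335, 0, 1.571], TCP at [0.218, -0.45, 0.256] pointing down, gripper open.
Joint ranges: [-2.72, 2.72], [-1.05, 1.87], [-1.09, 1.28], [-1.99, 2.15], [-1.42, 1.44], [-3.14, 3.14]. Speed limits (rad/s): [2.79, 2.79, 3.14, 3.14, 3.14, 3.14].

### API

Orientations are given as a unit quaternion [x, y, z, w].
In Python, from workcell import bot, imaging, order gives the robot as it stands.
- The arm moves only by the tool carry_out, never from a script. Its argument "moves" is a list of rows, each a list of 5 numbers: the shift along the tool's x, y, z scaled (see below), then the turn about the tool's z scaled (see below), then the opening, from -1 (shut) to 1 (fully open). In form: [[tx, ty, tz, roll, hand], ...]. A call has 1 to 20 rows; each row is the pose to reach, as a shift and turn from the pose commanded when the call began, along the tool's axes at that moment; what a row does not reach only later rows make up. The controller multiplies each number of a shift by 0.1 m and each number of a turn by 90 degrees. A row lasts 1/10 s, in which the tool goes at most 50 mm and 8.59 degrees, less where a joint would pass 70% of its speed; a pose out of reach is approached as far as the arm can. A call with a number of a shift or a turn outside -1 to 1 is refused whole. A call with a gripper value outside its range is refused whole. The fingers move at their own pace and stop on an object; the grip force is fixed at half the most. Time passes only in rows, so rows that repeat a pose let the fingers close. It gives the time, the measured TCP pose, the force and the opening at its end, in the units of the state.
- bot.get_obs(): the state, without advancing time (a new reading comes with each control period).
- imaging.camera(name): name is "scene" or "side" or "wrist"; returns the picture (480x640x3 uint8, red, green, blue); there is no depth.
- imaging.camera_model(name): a dict with "fovy" (degrees; the focal length in pixels is half the picture's height over the tangent of half this angle, whatever the lens; pixels are square), "cx", "cy" (the principal point, pixels), "eye" and "rotation" of the camera in the world. Camera axes: x right, y up, looking along -z (the intrinsics and any distortion apply to the point x, -y, -z); pixel columns grow to the right and rows downward; lengths in m; the calibration is good to about 2 mm. The wrist camera is an equidistant fisheye: a pixel r from the principal point sees the ray r / f radians off the axis. A picture is of the moment at which its call begins: read the wrist's pose just before it. camera_model takes no time and is no camera call; for the wrist camera it gives the pose at the moment of the call.
- order.job_done(): hands the job in, once; it reports no verdict.
The state is a dict: "clock": time; "joint_pos": joint angles; "joint_vel": joint speeds; "tau": joint torques, N m; "eef_pos": TCP position; "tool_rot": TCP orientation; "ft_force": force on the tool from outside, world axes, zero at the start; "ft_torque": the same for the moment, N m; "grip_width": finger opening in m.
Only numpy, scipy, OpenCV 4.12 (cv2) and the standard library are available. Lean on these libraries where they do the work, as an engineer would, in place of code of your own. Each camera call takes 0.05 s, during which the arm holds its last target.

## Working session

There is one attempt and no reset: what is moved stays moved. The work goes in short steps, Python scripts to look and compute and a tool call to move; the robot and the scene stay as the last step left them, time stands still between calls to the robot, and variables do not carry over. Pictures are saved under pics/ and viewed, and the job is handed in when it is done.

Besides the shell and the picture viewer there is one more tool, called after ">>>" as name(argument=value, ...), one argument or row to a line, values as JSON. carry_out: Moves the arm, as the interface text tells. Its arguments: {"type":"object","properties":{"moves":{"type":"array","items":{"type":"array","items":{"type":"number","minimum":-1,"maximum":1}}}},"required":["moves"]}

```bash
ls; mkdir -p pics; python3 - <<'E'
from workcell import bot, imaging, order
import cv2
o=bot.get_obs(); print(o)
for n in ("scene","side","wrist"):
    m=imaging.camera_model(n); print(n,m)
    cv2.imwrite(f"pics/{n}0.png",imaging.camera(n)[:,:,::-1])
E
```

```text
pics
{'clock': 0.0, 'joint_pos': array([-1.12001111e+00,  2.41437245e-01,  3.67146165e-03,  1.33517559e+00,
       -3.82637088e-05,  1.57073313e+00]), 'joint_vel': array([ 8.82186377e-04,  4.17958661e-05,  1.43389420e-03, -3.01098820e-04,
       -2.49587867e-05,  4.36972866e-04]), 'tau': array([ 5.62772657e-04, -3.72318041e+01,  2.52407652e+01,  1.68340013e-02,
       -5.66372728e-05, -1.39186113e-06]), 'eef_pos': array([ 0.2175674 , -0.44952172,  0.25538064]), 'tool_rot': array([ 8.47268468e-01, -5.31163810e-01, -9.18841794e-04, -5.53533501e-04]), 'ft_force': array([-0.53631231,  0.12662274,  0.45148153]), 'ft_torque': array([ 0.00048639,  0.02861518, -0.02134656]), 'grip_width': 0.08555266154971135}
scene {'fovy': 51.77070448397984, 'cx': 322.8291843861767, 'cy': 241.30824118212138, 'eye': array([ 1.07140996, -0.06470872,  0.90639337]), 'rotation': array([0.20237116, 0.23638195, 0.73428581, 0.60331902])}
side {'fovy': 53.966631502795025, 'cx': 320.1137486473786, 'cy': 244.1215683853371, 'eye': array([ 0.25491786, -1.00098386,  0.73481282]), 'rotation': array([ 0.42622009, -0.04559016, -0.10603372,  0.89722618])}
wrist {'fovy': 65.70646984690485, 'cx': 321.026269951979, 'cy': 238.55369555355765, 'eye': array([ 0.27675147, -0.42064049,  0.37257686]), 'rotation': array([-0.11000747,  0.07113675, -0.52656436,  0.83998089])}
```

View pics/scene0.png

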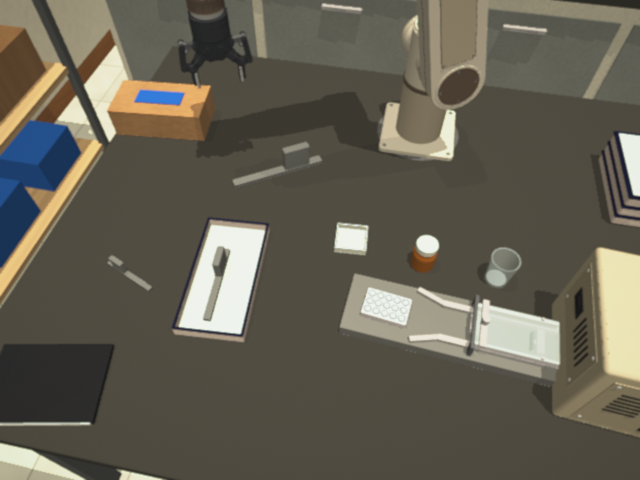

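View pics/side0.png

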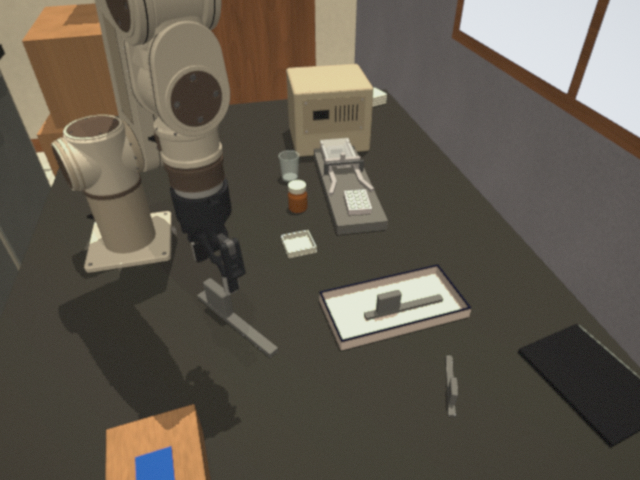

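View pics/wrist0.png

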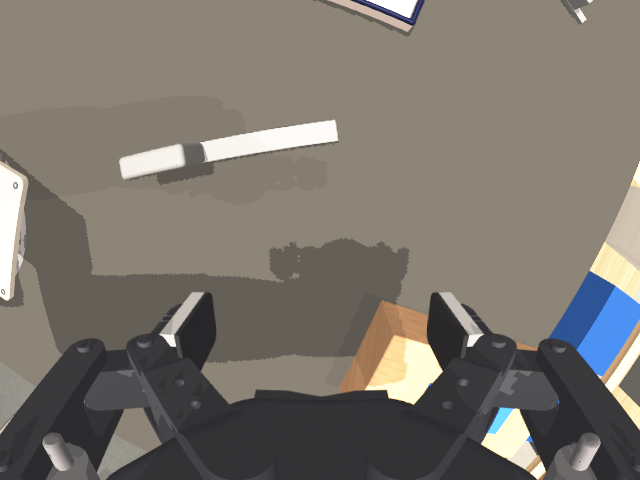

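```bash
cat > h.py <<'E'
import numpy as np, cv2
from scipy.spatial.transform import Rotation as R
from workcell import bot, imaging, order
def ray(n,uv,m=None):
    m=m or imaging.camera_model(n); f=240/np.tan(np.radians(m['fovy'])/2)
    x=(uv[0]-m['cx'])/f; y=(uv[1]-m['cy'])/f
    if n=='wrist':
        t=np.hypot(x,y); k=np.sin(t)/t if t>1e-9 else 1; d=np.array([x*k,-y*k,-np.cos(t)])
    else: d=np.array([x,-y,-1.])
    return m['eye'],R.from_quat(m['rotation']).apply(d)
def pt(n,uv,z,m=None):
    e,d=ray(n,uv,m); return e+d*(z-e[2])/d[2]
def proj(n,P,m=None):
    m=m or imaging.camera_model(n); f=240/np.tan(np.radians(m['fovy'])/2)
    p=R.from_quat(m['rotation']).inv().apply(np.asarray(P,float)-m['eye']); x,y,z=p[0],-p[1],-p[2]
    if n=='wrist':
        r=np.hypot(x,y); t=np.arctan2(r,z); return np.array([m['cx']+f*t*x/r,m['cy']+f*t*y/r])
    return np.array([m['cx']+f*x/z,m['cy']+f*y/z])
def mid(n1,a,n2,b):
    e,d=ray(n1,a);g,h=ray(n2,b);d=d/np.linalg.norm(d);h=h/np.linalg.norm(h)
    s=np.linalg.lstsq(np.c_[d,-h],g-e,rcond=None)[0]; p=e+s[0]*d;q=g+s[1]*h
    return (p+q)/2,np.linalg.norm(p-q)
E
python3 - <<'E'
from h import *
a=cv2.imread('pics/scene0.png'); b=cv2.imread('pics/side0.png')
cv2.imwrite('pics/c1.png',cv2.resize(a[210:350,165:285],None,fx=5,fy=4.2,interpolation=2)[:600])
cv2.imwrite('pics/c2.png',cv2.resize(a[265:385,335:575],(800,400),interpolation=2))
cv2.imwrite('pics/c3.png',cv2.resize(b[260:350,310:480],(800,424),interpolation=2))
for uv in [(217,280),(277,167),(128,272)]: print(pt('scene',uv,0.02))
E
```

```text
[ 0.5739656  -0.37615991  0.02      ]
[ 0.22825107 -0.33360927  0.02      ]
[ 0.59201873 -0.56630083  0.02      ]
```

View pics/c1.png

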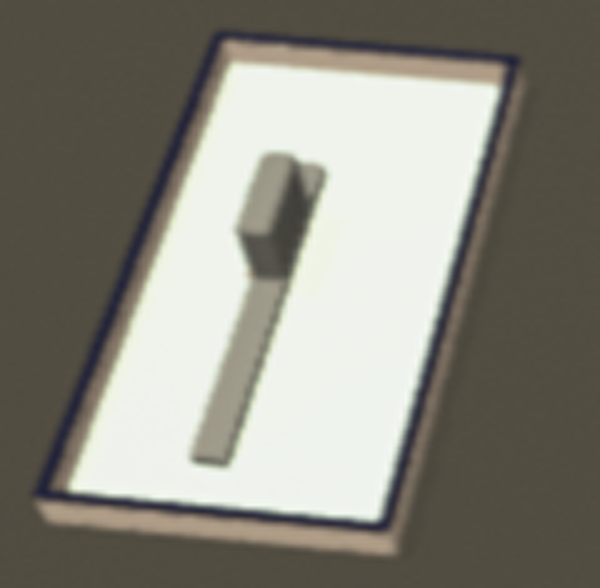

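View pics/c2.png

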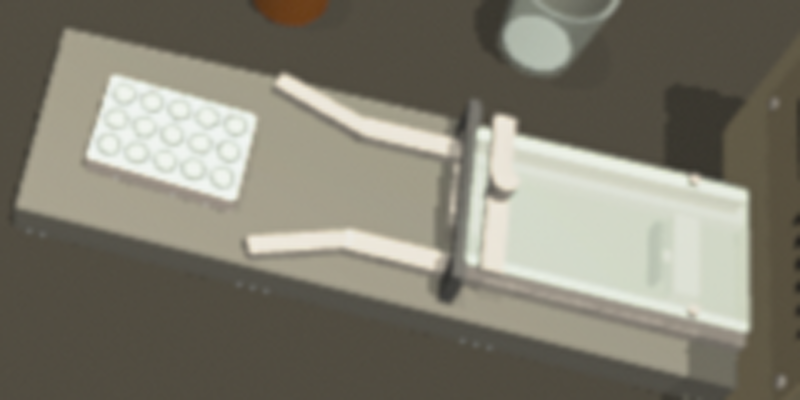

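View pics/c3.png

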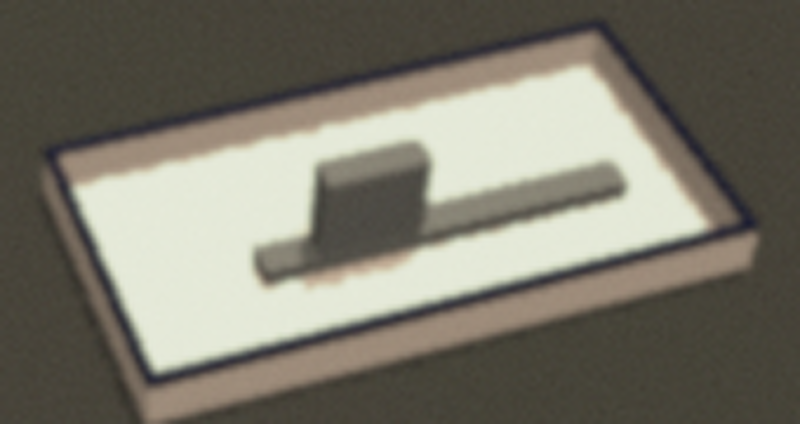

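```bash
python3 - <<'E'
from h import *
np.set_printoptions(precision=4,suppress=True)
c1=lambda x,y:(165+(x+.5)/5-.5,210+(y+.5)/4.2-.5)
c2=lambda x,y:(335+(x+.5)/3.3333-.5,265+(y+.5)/3.3333-.5)
c3=lambda x,y:(310+(x+.5)/4.706-.5,260+(y+.5)/4.711-.5)
def S(name,l,c,n,z):
    P=np.array([pt(n,c(*p),z) for p in l])[:,:2]; print(name,P.tolist().__repr__()[:0]); print(P, 'mean',P.mean(0)); print('  sides',[np.linalg.norm(P[i]-P[i-1]).round(4) for i in range(len(P))],'ang0-1',np.degrees(np.arctan2(*(P[1]-P[0])[::-1])).round(1))
    return P
S('tray scene',[(218,33),(520,60),(390,530),(36,497)],c1,'scene',.025)
S('tray side',[(48,152),(602,22),(757,225),(150,380)],c3,'side',.025)
S('grip scene',[(262,155),(297,157),(272,238),(238,232)],c1,'scene',.060)
S('tip scene',[(192,460),(230,464)],c1,'scene',.015)
S('rear scene',[(300,163),(326,168)],c1,'scene',.015)
S('grip side',[(316,165),(420,143),(430,162),(328,184)],c3,'side',.060)
S('tip side',[(612,165),(624,183)],c3,'side',.015)
S('carrier',[(112,73),(257,115),(238,202),(87,158)],c2,'scene',.048)
S('bed',[(68,30),(17,210),(732,378)],c2,'scene',.03)
S('rails straight',[(365,128),(455,150)],c2,'scene',.04)
S('rails straight2',[(348,238),(440,262)],c2,'scene',.04)
E
```

```text
tray scene 
[[ 0.4205 -0.4466]
 [ 0.4112 -0.3069]
 [ 0.6882 -0.2863]
 [ 0.6991 -0.4262]] mean [ 0.5548 -0.3665]
  sides [np.float64(0.2793), np.float64(0.14), np.float64(0.2777), np.float64(0.1403)] ang0-1 93.8
tray side 
[[ 0.4109 -0.309 ]
 [ 0.6888 -0.2869]
 [ 0.6989 -0.4251]
 [ 0.4213 -0.445 ]] mean [ 0.555  -0.3665]
  sides [np.float64(0.1364), np.float64(0.2788), np.float64(0.1386), np.float64(0.2783)] ang0-1 4.6
grip scene 
[[ 0.5175 -0.388 ]
 [ 0.5158 -0.3732]
 [ 0.5642 -0.3684]
 [ 0.5636 -0.3831]] mean [ 0.5403 -0.3782]
  sides [np.float64(0.0463), np.float64(0.0148), np.float64(0.0486), np.float64(0.0147)] ang0-1 96.7
tip scene 
[[ 0.6644 -0.3765]
 [ 0.6635 -0.361 ]] mean [ 0.6639 -0.3687]
  sides [np.float64(0.0156), np.float64(0.0156)] ang0-1 93.5
rear scene 
[[ 0.4897 -0.3872]
 [ 0.4905 -0.375 ]] mean [ 0.4901 -0.3811]
  sides [np.float64(0.0122), np.float64(0.0122)] ang0-1 86.2
grip side 
[[ 0.512  -0.3777]
 [ 0.5594 -0.3757]
 [ 0.5595 -0.3875]
 [ 0.5133 -0.3895]] mean [ 0.5361 -0.3826]
  sides [np.float64(0.0119), np.float64(0.0475), np.float64(0.0117), np.float64(0.0463)] ang0-1 2.4
tip side 
[[ 0.6589 -0.3679]
 [ 0.6594 -0.3796]] mean [ 0.6592 -0.3737]
  sides [np.float64(0.0117), np.float64(0.0117)] ang0-1 -87.6
carrier 
[[ 0.5444 -0.0629]
 [ 0.5562  0.026 ]
 [ 0.6157  0.0201]
 [ 0.6046 -0.0693]] mean [ 0.5802 -0.0215]
  sides [np.float64(0.0606), np.float64(0.0896), np.float64(0.0598), np.float64(0.0901)] ang0-1 82.4
bed 
[[ 0.5076 -0.0943]
 [ 0.6367 -0.1046]
 [ 0.6598  0.2995]] mean [0.6014 0.0335]
  sides [np.float64(0.4222), np.float64(0.1295), np.float64(0.4048)] ang0-1 -4.6
rails straight 
[[0.5476 0.0912]
 [0.552  0.1445]] mean [0.5498 0.1179]
  sides [np.float64(0.0535), np.float64(0.0535)] ang0-1 85.2
rails straight2 
[[0.6219 0.085 ]
 [0.6266 0.1372]] mean [0.6242 0.1111]
  sides [np.float64(0.0524), np.float64(0.0524)] ang0-1 84.9
```

>>> carry_out(
  moves=[
    [0.13,-0.5,0,0,0],
    [0.25,-1,0,0,0],
    [0.25,-1,0,0,0],
  ],
)

```text
clock: 0.45
eef_pos: [0.3231, -0.4277, 0.2556]
tool_rot: [0.849, -0.529, 0.0, -0.001]
ft_force: [-1.0, 0.0, -0.8]
grip_width: 0.0442
```

>>> carry_out(
  moves=[
    [0.13,-0.5,0,0,0],
    [0.25,-1,0,0,0],
    [0.25,-1,0,0,0],
  ],
)

```text
clock: 0.75
eef_pos: [0.424, -0.4063, 0.255]
tool_rot: [0.849, -0.529, 0.0, -0.001]
ft_force: [-0.8, -0.2, -0.5]
grip_width: 0.0425
```

>>> carry_out(
  moves=[
    [0.13,-0.3,0,0,-0.2],
    [0.25,-0.6,0,0.0,-0.2],
    [0.25,-0.6,0,0.1,-0.2],
    [0.25,-0.6,0,0.24,-0.2],
    [0.25,-0.6,0,0.24,-0.2],
    [0.25,-0.6,0,0.24,-0.2],
    [0.25,-0.6,0,0.24,-0.2],
  ],
)

```text
clock: 1.45
eef_pos: [0.4839, -0.4045, 0.256]
tool_rot: [0.733, -0.68, -0.0, 0.0]
ft_force: [0.6, -0.6, 0.1]
grip_width: 0.034
```

```bash
cat >> h.py <<'E'
def snap(n,f):
    m=imaging.camera_model(n); im=imaging.camera(n)[:,:,::-1].copy(); cv2.imwrite('pics/'+f,im)
    np.savez('pics/'+f[:-4]+'.npz',**{k:np.asarray(v) for k,v in m.items()}); return im,m
def load(f):
    d=np.load('pics/'+f+'.npz'); return {k:(d[k] if d[k].ndim else float(d[k])) for k in d}
def delta(w,dyaw=0):
    "world shift -> scaled tool shift; dyaw world deg -> scaled roll"
    o=bot.get_obs(); return R.from_quat(o['tool_rot']).inv().apply(w)*10, -dyaw/90
def state():
    o=bot.get_obs(); x=R.from_quat(o['tool_rot']).as_matrix()[:,0]
    print('t',round(float(o['clock']),2),'tcp',o['eef_pos'],'yaw tool x',np.degrees(np.arctan2(x[1],x[0])).round(2),'F',o['ft_force'],'w',round(float(o['grip_width']),4))
    return o
np.set_printoptions(precision=4,suppress=True)
E
python3 - <<'E'
from h import *
snap('wrist','w1.png'); state()
E
```

```text
t 1.5 tcp [ 0.484  -0.4045  0.2562] yaw tool x -85.72 F [ 0.8262 -0.7013 -0.6383] w 0.0341
```

View pics/w1.png

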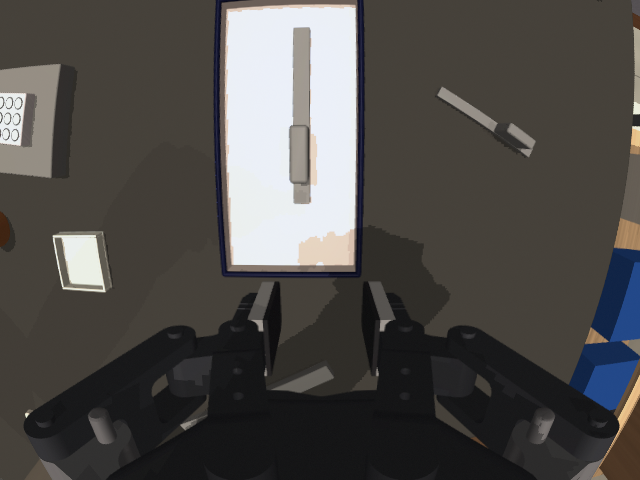

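```bash
python3 - <<'E'
from h import *
m=load('w1')
g=pt('wrist',(299,154),.06,m); t=pt('wrist',(302,28),.015,m); r=pt('wrist',(301.5,203),.015,m)
print('grip',g,'tip',t,'rear',r,'len',np.linalg.norm(t-r),'yaw',np.degrees(np.arctan2(*(t-r)[:2][::-1])), 'grip from foot', r[:2]+(t-r)[:2]*50/175)
for uv in [(217,3),(222,276),(361,275),(363,3)]: print(pt('wrist',uv,.025,m))
o=state(); print(delta(np.r_[g[:2],.16]-o['eef_pos']))
E
```

```text
grip [ 0.5366 -0.3809  0.06  ] tip [ 0.6596 -0.3718  0.015 ] rear [ 0.4872 -0.3838  0.015 ] len 0.1727875396169887 yaw 3.9907810229809892 grip from foot [ 0.5364 -0.3804]
[ 0.6827 -0.2877  0.025 ]
[ 0.4081 -0.3069  0.025 ]
[ 0.4207 -0.4482  0.025 ]
[ 0.6877 -0.4276  0.025 ]
t 1.5 tcp [ 0.484  -0.4045  0.2562] yaw tool x -85.72 F [ 0.8262 -0.7013 -0.6383] w 0.0341
(array([-0.1961, -0.543 ,  0.9613]), 0.0)
```

>>> carry_out(
  moves=[
    [-0.2,-0.53,0,0,-0.2],
    [-0.2,-0.53,0.5,0,-0.2],
    [-0.2,-0.53,1,0,-0.2],
    [-0.2,-0.53,1,0,-0.2],
    [-0.2,-0.53,1,0,-0.2],
  ],
)

```text
clock: 2.0
eef_pos: [0.5351, -0.3802, 0.1559]
tool_rot: [0.733, -0.68, -0.002, 0.0]
ft_force: [0.2, -0.2, 1.3]
grip_width: 0.0341
```

```bash
python3 - <<'E'
from h import *
snap('wrist','w2.png'); o=state(); print(delta(np.r_[.5375,-.380,.046]-o['eef_pos']))
E
```

```text
t 2.05 tcp [ 0.5366 -0.3814  0.1586] yaw tool x -85.78 F [1.2421 0.2226 1.774 ] w 0.0338
(array([-0.0155, -0.0076,  1.126 ]), 0.0)
```

View pics/w2.png

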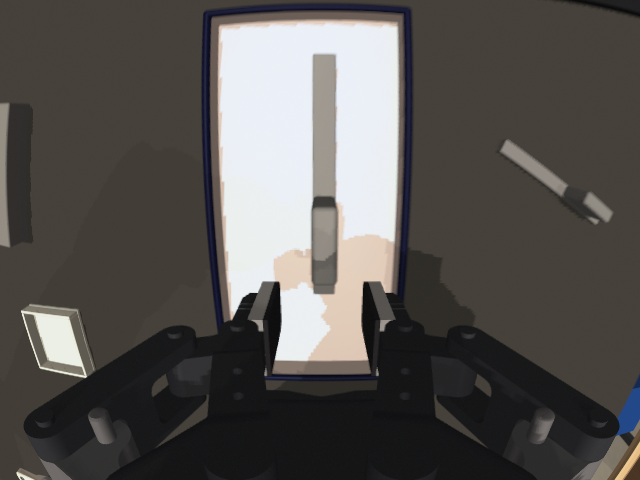

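>>> carry_out(
  moves=[
    [0,0,0.4,0,-0.2],
    [0,0,0.8,0,-0.2],
    [0,0,1.0,0,-0.2],
    [0,0,1.0,0,-0.2],
    [0,0,1.0,0,-0.2],
  ],
)

```text
clock: 2.55
eef_pos: [0.5378, -0.3823, 0.0599]
tool_rot: [0.733, -0.681, 0.003, -0.0]
ft_force: [-0.7, -0.0, 0.5]
grip_width: 0.0343
```

```bash
python3 - <<'E'
from h import *
o=state(); print(delta(np.r_[.5375,-.380,.046]-o['eef_pos']))
E
```

```text
t 2.55 tcp [ 0.5378 -0.3823  0.0599] yaw tool x -85.8 F [-0.7095 -0.0453  0.4906] w 0.0343
(array([-0.0235,  0.0023,  0.1387]), 0.0)
```

>>> carry_out(
  moves=[
    [0,0,0.1,0,-0.2],
    [0,0,0.1,0,-0.2],
    [0,0,0.1,0,-0.2],
    [0,0,0.1,0,-0.2],
  ],
)

```text
clock: 2.95
eef_pos: [0.5362, -0.3807, 0.047]
tool_rot: [0.733, -0.681, 0.001, -0.0]
ft_force: [-0.1, -0.2, 0.6]
grip_width: 0.0342
```

>>> carry_out(
  moves=[
    [0,0,0,0,-1],
    [0,0,0,0,-1],
    [0,0,0,0,-1],
    [0,0,0,0,-1],
    [0,0,0,0,-1],
    [0,0,0,0,-1],
    [0,0,0,0,-1],
    [0,0,0,0,-1],
  ],
)

```text
clock: 3.75
eef_pos: [0.5362, -0.3806, 0.0467]
tool_rot: [0.733, -0.681, 0.0, -0.0]
ft_force: [0.8, -0.2, 4.8]
grip_width: 0.0154
```

>>> carry_out(
  moves=[
    [0,0,-0.2,0,-1],
    [0,0,-0.6,0,-1],
    [0,0,-1,0,-1],
    [0,0,-1,0,-1],
    [0,0,-1,0,-1],
  ],
)

```text
clock: 4.25
eef_pos: [0.5361, -0.3806, 0.1467]
tool_rot: [0.733, -0.681, 0.001, -0.0]
ft_force: [0.4, 1.7, -2.1]
grip_width: 0.0156
```

```bash
python3 - <<'E'
from h import *
snap('wrist','w3.png'); o=state()
E
```

```text
t 4.3 tcp [ 0.5352 -0.38    0.145 ] yaw tool x -85.77 F [-0.6043 -0.297  -2.728 ] w 0.0154
```

View pics/w3.png

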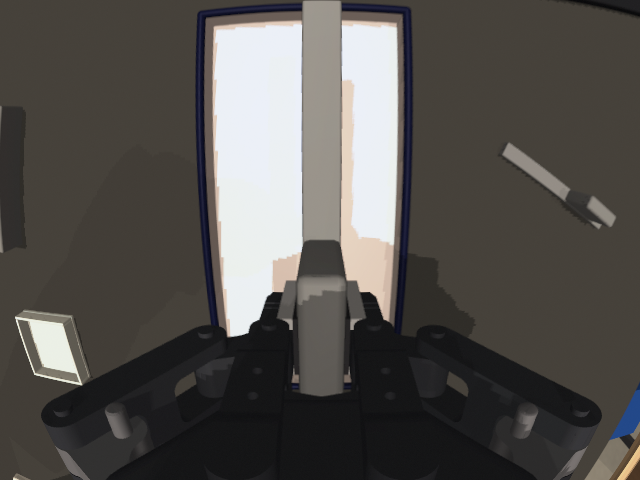

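>>> carry_out(
  moves=[
    [-0.3,-0.1,-0.2,0,-1],
    [-0.6,-0.2,-0.4,0,-1],
    [-0.95,-0.3,-0.45,-0.1,-1],
    [-0.95,-0.3,-0.45,-0.19,-1],
    [-0.95,-0.3,-0.45,-0.28,-1],
    [-0.95,-0.3,-0.45,-0.37,-1],
    [-0.95,-0.3,-0.45,-0.46,-1],
    [-0.95,-0.3,-0.45,-0.55,-1],
    [-0.95,-0.3,-0.45,-0.64,-1],
    [-0.95,-0.3,-0.45,-0.73,-1],
    [-0.95,-0.3,-0.45,-0.82,-1],
    [-0.95,-0.3,-0.45,-0.9,-1],
    [-0.95,-0.3,-0.45,-0.9,-1],
    [-0.95,-0.3,-0.45,-0.9,-1],
    [-0.95,-0.3,-0.45,-0.9,-1],
  ],
)

```text
clock: 5.8
eef_pos: [0.5584, -0.2832, 0.1901]
tool_rot: [0.999, -0.043, -0.001, -0.0]
ft_force: [-0.2, 0.7, -1.4]
grip_width: 0.0156
```

```bash
python3 - <<'E'
from h import *
snap('wrist','w4.png'); o=state(); print(o['joint_pos'],delta(np.r_[.559,-.239,.17]-o['eef_pos']))
E
```

```text
t 5.85 tcp [ 0.5585 -0.2833  0.1905] yaw tool x -4.85 F [-0.2704  0.2743 -1.1237] w 0.0153
[-0.4694  0.5257  0.2549  1.3014 -0.      1.186 ] (array([-0.0326, -0.4419,  0.2054]), 0.0)
```

View pics/w4.png

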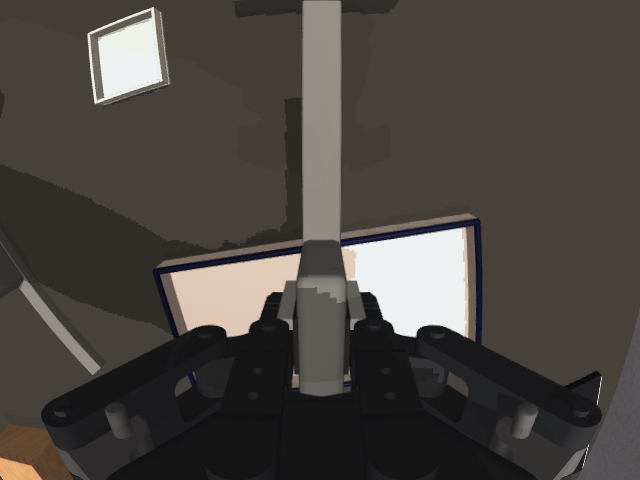

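>>> carry_out(
  moves=[
    [0,-0.4,0,0,-1],
    [0,-0.8,0,0,-1],
    [0,-1,0,0,-1],
    [0,-1,0,0,-1],
    [0,-1,0,0,-1],
  ],
)

```text
clock: 6.35
eef_pos: [0.5673, -0.1836, 0.1914]
tool_rot: [0.999, -0.041, 0.0, 0.0]
ft_force: [0.4, -0.7, -1.5]
grip_width: 0.0154
```

```bash
python3 - <<'E'
from h import *
snap('wrist','w5.png'); o=state(); a,_=snap('scene','s5.png')
E
```

```text
t 6.4 tcp [ 0.5672 -0.1842  0.1914] yaw tool x -4.8 F [ 0.2572 -0.7108 -0.5168] w 0.0153
```

View pics/w5.png

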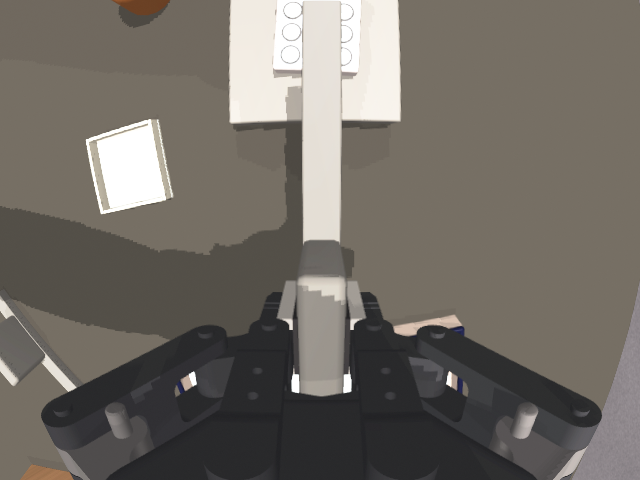

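View pics/s5.png

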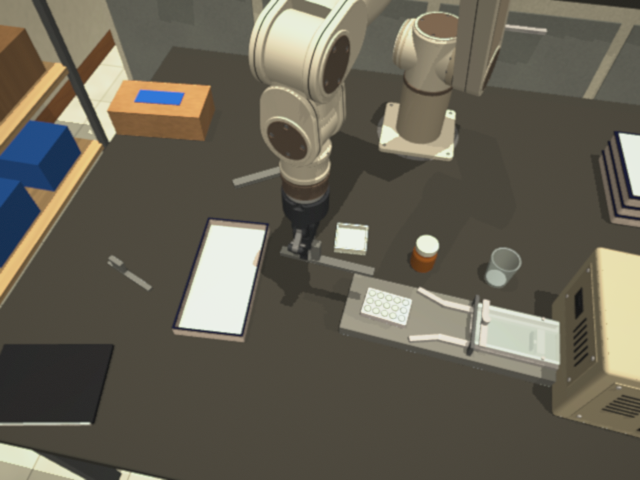

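```bash
python3 - <<'E'
from h import *
m=load('w5')
a,b=pt('wrist',(230,121),.03,m),pt('wrist',(400,120.5),.03,m)
print(a,b,np.linalg.norm(a-b),np.degrees(np.arctan2(*(b-a)[:2][::-1]))+90,'mid',(a+b)/2)
# side edges
for uv in [(230,60),(231,10),(399,60),(398,10)]: print(pt('wrist',uv,.03,m))
# carrier rear edge
c,d=pt('wrist',(274,70),.048,m),pt('wrist',(357,74),.048,m); print('car rear',c,d,np.linalg.norm(c-d),(c+d)/2, np.degrees(np.arctan2(*(d-c)[:2][::-1]))+90)
# scene masks: bed edge line fit
im=cv2.imread('pics/s5.png')
cv2.imwrite('pics/c5.png',cv2.resize(im[265:385,335:575],(800,400),interpolation=cv2.INTER_CUBIC))
E
```

```text
[ 0.5056 -0.095   0.03  ] [ 0.6328 -0.1056  0.03  ] 0.12764050248095662 85.20361444910729 mid [ 0.5692 -0.1003  0.03  ]
[ 0.5095 -0.0475  0.03  ]
[ 0.5127 -0.0059  0.03  ]
[ 0.636  -0.0588  0.03  ]
[ 0.6396 -0.0175  0.03  ]
car rear [ 0.5443 -0.0638  0.048 ] [ 0.6013 -0.0718  0.048 ] 0.05757151000558903 [ 0.5728 -0.0678  0.048 ] 82.06782049702123
```

View pics/c5.png

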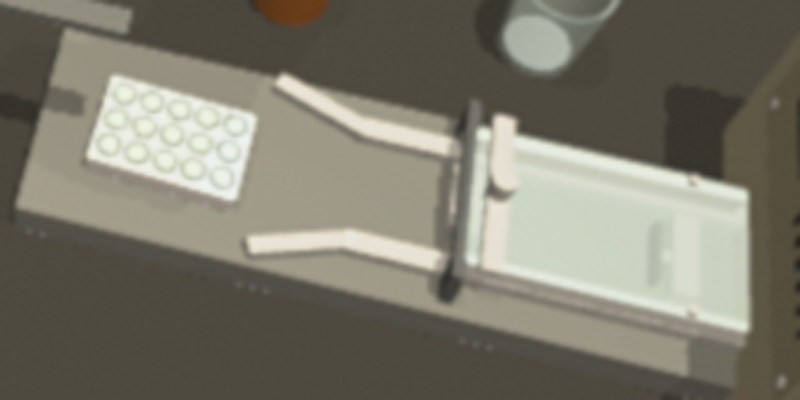

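```bash
python3 - <<'E'
from h import *
o=state(); print(delta(np.r_[.5603,-.216,.095]-o['eef_pos']))
E
```

```text
t 6.45 tcp [ 0.5672 -0.1847  0.1913] yaw tool x -4.84 F [-0.8174 -0.3626 -1.3256] w 0.0152
(array([-0.0422,  0.3176,  0.9636]), 0.0)
```

>>> carry_out(
  moves=[
    [-0.04,0.32,0,0,-1],
    [-0.04,0.32,0.4,0,-1],
    [-0.04,0.32,0.8,0,-1],
    [-0.04,0.32,0.96,0,-1],
    [-0.04,0.32,0.96,0,-1],
    [-0.04,0.32,0.96,0,-1],
    [-0.04,0.32,0.96,0,-1],
  ],
)

```text
clock: 7.15
eef_pos: [0.5618, -0.2164, 0.0972]
tool_rot: [0.999, -0.042, 0.002, 0.001]
ft_force: [0.8, 1.0, -1.1]
grip_width: 0.0153
```

```bash
python3 - <<'E'
from h import *
o=state(); print(delta(np.r_[.5603,-.216,.0735]-o['eef_pos']))
a,_=snap('scene','s6.png');b,_=snap('side','d6.png')
im=np.vstack([cv2.resize(a[250:340,250:430],(600,300),interpolation=2),cv2.resize(b[160:260,240:440],(600,300),interpolation=2)])
cv2.imwrite('pics/c6.png',im)
E
```

```text
t 7.15 tcp [ 0.5618 -0.2164  0.0972] yaw tool x -4.82 F [ 0.8084  0.9662 -1.0832] w 0.0153
(array([-0.0161, -0.0031,  0.2365]), 0.0)
```

View pics/c6.png

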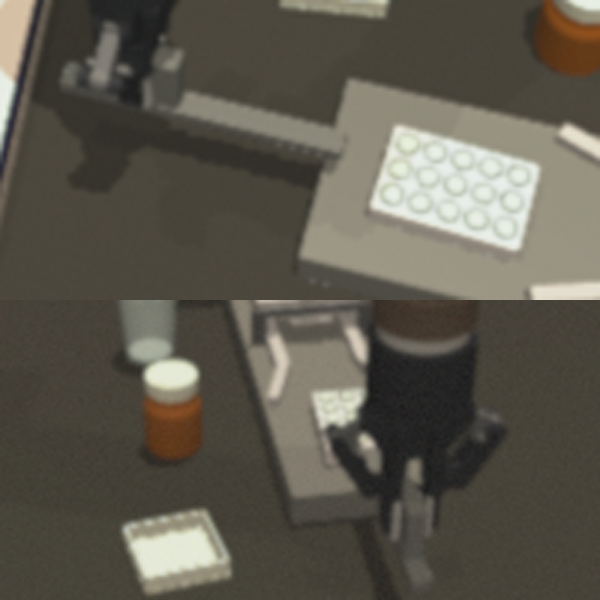

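```bash
python3 - <<'E'
from h import *
print(pt('scene',(250+341/3.333-.4,250+142/3.333-.4),.0655), 'expect tip', .5618+.126*.0819, -.2164+.126*.9966)
state()
E
```

```text
[ 0.5743 -0.0926  0.0655] expect tip 0.5721194 -0.0908284
t 7.25 tcp [ 0.5618 -0.2161  0.0972] yaw tool x -4.79 F [-0.294  -0.2724 -0.7278] w 0.0152
```

>>> carry_out(
  moves=[
    [-0.01,0,0.1,0,-1],
    [-0.01,0,0.2,0,-1],
    [-0.01,0,0.23,0,-1],
    [-0.01,0,0.23,0,-1],
    [-0.01,0,0.23,0,-1],
    [-0.01,0,0.23,0,-1],
  ],
)

```text
clock: 7.85
eef_pos: [0.5596, -0.2153, 0.0723]
tool_rot: [0.999, -0.042, 0.0, 0.0]
ft_force: [0.8, -0.5, -1.8]
grip_width: 0.0156
```

```bash
python3 - <<'E'
from h import *
o=state()
a,_=snap('scene','s7.png');b,_=snap('wrist','w7.png')
im=np.vstack([cv2.resize(a[250:340,250:430],(600,300),interpolation=2),cv2.resize(b[0:200,220:420],(300,300),interpolation=2).repeat(2,1)])
cv2.imwrite('pics/c7.png',im)
E
```

```text
t 7.85 tcp [ 0.5596 -0.2153  0.0723] yaw tool x -4.77 F [ 0.8365 -0.5221 -1.7938] w 0.0156
```

View pics/c7.png

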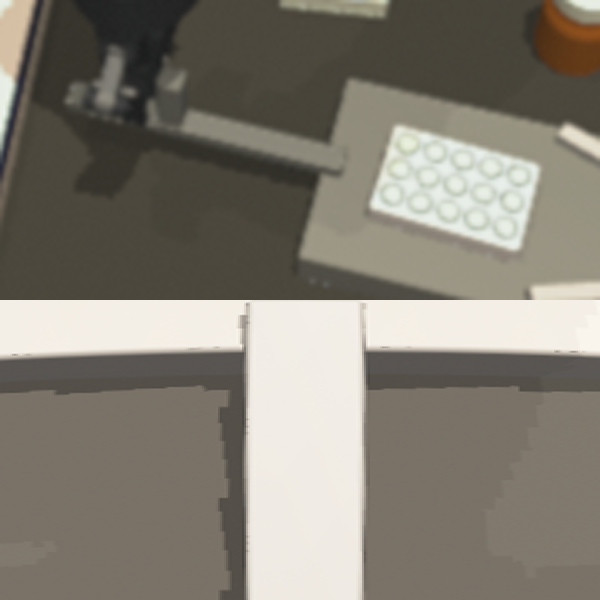

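>>> carry_out(
  moves=[
    [0,-0.02,-0.005,0,-1],
    [0,-0.04,-0.005,0,-1],
    [0,-0.06,-0.005,0,-1],
    [0,-0.08,-0.005,0,-1],
    [0,-0.1,-0.005,0,-1],
    [0,-0.12,-0.005,0,-1],
    [0,-0.14,-0.005,0,-1],
    [0,-0.16,-0.005,0,-1],
    [0,-0.18,-0.005,0,-1],
    [0,-0.2,-0.005,0,-1],
    [0,-0.22,-0.005,0,-1],
    [0,-0.24,-0.005,0,-1],
    [0,-0.26,-0.005,0,-1],
    [0,-0.28,-0.005,0,-1],
    [0,-0.3,-0.005,0,-1],
    [0,-0.32,-0.005,0,-1],
    [0,-0.34,-0.005,0,-1],
    [0,-0.36,-0.005,0,-1],
    [0,-0.38,-0.005,0,-1],
    [0,-0.4,-0.005,0,-1],
  ],
)

```text
clock: 9.95
eef_pos: [0.5629, -0.1753, 0.0728]
tool_rot: [0.999, -0.042, 0.0, 0.0]
ft_force: [-0.2, -0.7, -1.3]
grip_width: 0.0153
```

```bash
python3 - <<'E'
from h import *
o=state()
a,_=snap('scene','s8.png');b,_=snap('side','d8.png')
im=np.vstack([cv2.resize(a[250:370,280:520],(700,350),interpolation=2),cv2.resize(b[130:230,240:520],(700,250),interpolation=2)])
cv2.imwrite('pics/c8.png',im)
E
```

```text
t 9.95 tcp [ 0.5629 -0.1753  0.0728] yaw tool x -4.77 F [-0.1768 -0.7321 -1.3092] w 0.0153
```

View pics/c8.png

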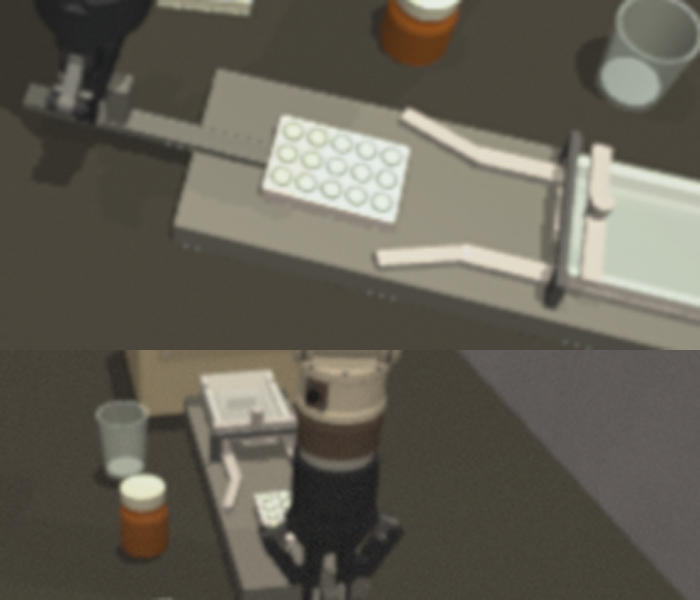

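```bash
cat >> h.py <<'E'
U=np.array([np.cos(np.radians(85.3)),np.sin(np.radians(85.3))]); V=np.array([-U[1],U[0]])
M=np.array([.5698,-.100])+.245*U
def lane(p): d=np.asarray(p)[:2]-M; return np.array([d@U,d@V])*1000
E
python3 - <<'E'
from h import *
P=np.array([pt('scene',(280+(x+.5)/2.9167-.5,250+(y+.5)/2.9167-.5),.048) for x,y in [(282,117),(409,147),(397,222),(264,192)]])
print([lane(p) for p in P], lane(P.mean(0)))
for a,b in((0,1),(3,2)):
  d=P[b]-P[a]; print(np.degrees(np.arctan2(d[1],d[0])))
print('rails',[lane(pt('scene',(335+(x+.5)/3.3333-.5,265+(y+.5)/3.3333-.5),.04)) for x,y in [(365,128),(455,150),(348,238),(440,262),(280,80),(250,243)]])
o=state(); print(lane(o['eef_pos']))
E
```

```text
[array([-192.7247,   25.4835]), array([-104.6047,   26.2784]), array([-103.317 ,  -31.8768]), array([-192.2246,  -34.4796])] [-148.2178   -3.6486]
85.81681062733833
86.97689593650243
rails [array([-56.2607,  37.8271]), array([-2.7583, 37.7588]), array([-56.3438, -36.7329]), array([ -3.9073, -37.1382]), array([-110.6458,   56.8373]), array([-109.9482,  -55.3219])]
t 10.05 tcp [ 0.5628 -0.175   0.0728] yaw tool x -4.75 F [-0.4952 -1.2058 -1.0031] w 0.0153
[-320.3231    0.7873]
```

>>> carry_out(
  moves=[
    [0,-0.03,0,0,-1],
    [0,-0.06,0,0,-1],
    [0,-0.09,0,0,-1],
    [0,-0.12,0,0,-1],
    [0,-0.15,0,0,-1],
    [0,-0.18,0,0,-1],
    [0,-0.21,0,0,-1],
    [0,-0.24,0,0,-1],
    [0,-0.27,0,0,-1],
    [0,-0.3,0,0,-1],
    [0,-0.33,0,0,-1],
    [0,-0.36,0,0,-1],
    [0,-0.39,0,0,-1],
    [0,-0.42,0,0,-1],
    [0,-0.45,0,0,-1],
    [0,-0.48,0,0,-1],
    [0,-0.51,0,0,-1],
    [0,-0.54,0,0,-1],
    [0,-0.57,0,0,-1],
    [0,-0.6,0,0,-1],
  ],
)

```text
clock: 12.05
eef_pos: [0.5679, -0.1151, 0.0728]
tool_rot: [0.999, -0.042, 0.0, -0.0]
ft_force: [-0.5, -0.9, -1.1]
grip_width: 0.0156
```

```bash
python3 - <<'E'
from h import *
o=state(); print(lane(o['eef_pos']))
a,_=snap('scene','s9.png')
cv2.imwrite('pics/c9.png',cv2.resize(a[260:360,340:540],(800,400),interpolation=2))
E
```

```text
t 12.05 tcp [ 0.5679 -0.1151  0.0728] yaw tool x -4.76 F [-0.5479 -0.9431 -1.1214] w 0.0156
[-260.232    0.635]
```

View pics/c9.png

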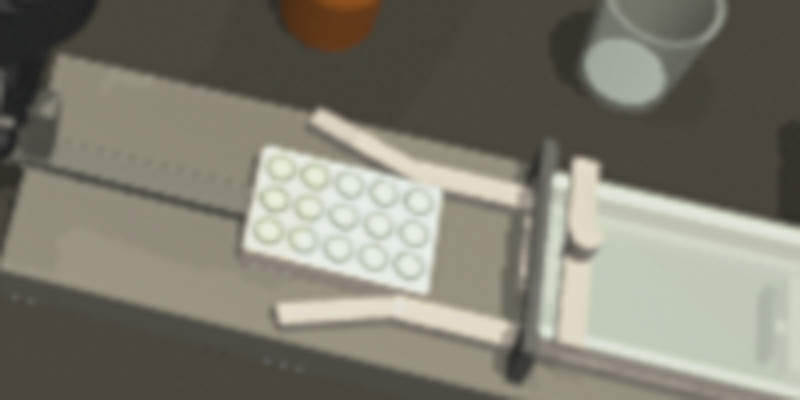

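>>> carry_out(
  moves=[
    [0,-0.02,0,0,-1],
    [0,-0.04,0,0,-1],
    [0,-0.06,0,0,-1],
    [0,-0.08,0,0,-1],
    [0,-0.1,0,0,-1],
    [0,-0.12,0,0,-1],
    [0,-0.14,0,0,-1],
    [0,-0.16,0,0,-1],
    [0,-0.18,0,0,-1],
    [0,-0.2,0,0,-1],
    [0,-0.22,0,0,-1],
    [0,-0.24,0,0,-1],
    [0,-0.26,0,0,-1],
    [0,-0.28,0,0,-1],
    [0,-0.3,0,0,-1],
    [0,-0.32,0,0,-1],
    [0,-0.34,0,0,-1],
    [0,-0.36,0,0,-1],
    [0,-0.38,0,0,-1],
    [0,-0.4,0,0,-1],
  ],
)

```text
clock: 14.1
eef_pos: [0.5712, -0.0756, 0.0728]
tool_rot: [0.999, -0.042, -0.0, -0.0]
ft_force: [-0.0, -1.6, -0.3]
grip_width: 0.0154
```

```bash
python3 - <<'E'
from h import *
o=state(); print(lane(o['eef_pos']))
a,_=snap('scene','s10.png')
cv2.imwrite('pics/c10.png',cv2.resize(a[260:360,340:540],(800,400),interpolation=2))
E
```

```text
t 14.1 tcp [ 0.5712 -0.0756  0.0728] yaw tool x -4.78 F [-0.0483 -1.6292 -0.268 ] w 0.0154
[-220.5912    0.6472]
```

View pics/c10.png

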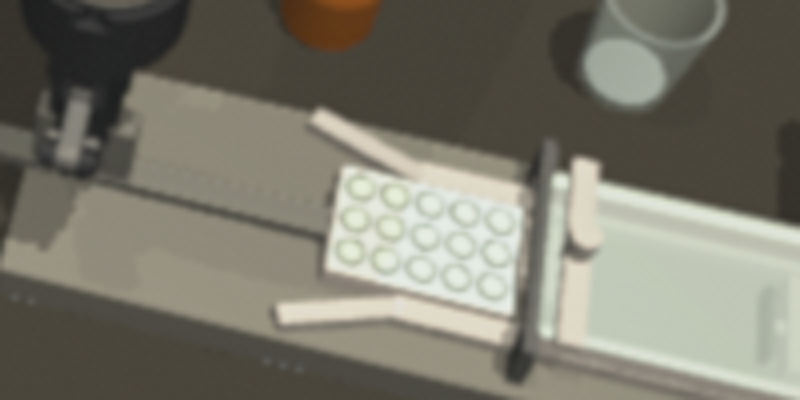

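>>> carry_out(
  moves=[
    [0,-0.02,0,0,-1],
    [0,-0.04,0,0,-1],
    [0,-0.06,0,0,-1],
    [0,-0.08,0,0,-1],
    [0,-0.1,0,0,-1],
    [0,-0.12,0,0,-1],
    [0,-0.14,0,0,-1],
    [0,-0.16,0,0,-1],
    [0,-0.18,0,0,-1],
    [0,-0.2,0,0,-1],
    [0,-0.22,0,0,-1],
    [0,-0.24,0,0,-1],
    [0,-0.26,0,0,-1],
    [0,-0.28,0,0,-1],
    [0,-0.3,0,0,-1],
    [0,-0.32,0,0,-1],
    [0,-0.34,0,0,-1],
    [0,-0.36,0,0,-1],
    [0,-0.38,0,0,-1],
    [0,-0.4,0,0,-1],
  ],
)

```text
clock: 16.15
eef_pos: [0.5745, -0.0357, 0.0728]
tool_rot: [0.999, -0.042, -0.0, -0.0]
ft_force: [-0.5, -2.2, -0.7]
grip_width: 0.0153
```

```bash
python3 - <<'E'
from h import *
o=state(); print(lane(o['eef_pos']))
a,_=snap('scene','s11.png')
cv2.imwrite('pics/c11.png',cv2.resize(a[260:380,340:580],(800,400),interpolation=2))
E
```

```text
t 16.15 tcp [ 0.5745 -0.0357  0.0728] yaw tool x -4.77 F [-0.4619 -2.1575 -0.6819] w 0.0153
[-180.5822    0.6042]
```

View pics/c11.png

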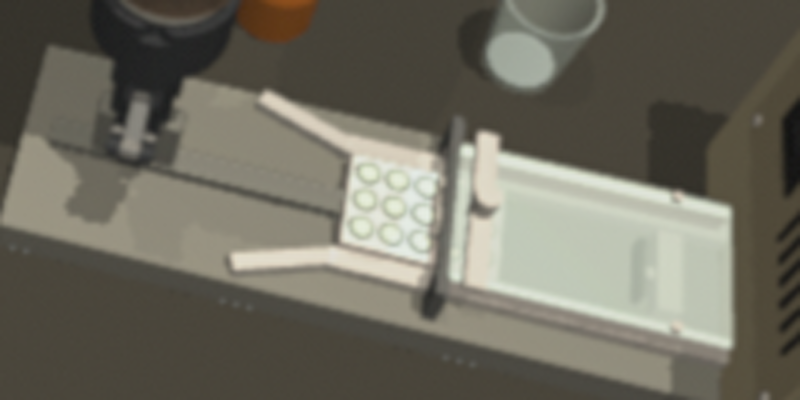

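```bash
python3 - <<'E'
from h import *
for x,y in [(632,262),(641,258),(655,265),(660,270),(683,275),(447,210),(480,140),(495,205),(470,205)]:
  print((x,y),[lane(pt('scene',(340+(x+.5)/3.3333-.5,260+(y+.5)/3.3333-.5),z))[0].round(1) for z in (.03,.04,.048,.065)])
E
```

```text
(632, 262) [np.float64(113.6), np.float64(110.4), np.float64(107.8), np.float64(102.4)]
(641, 258) [np.float64(118.6), np.float64(115.3), np.float64(112.7), np.float64(107.1)]
(655, 265) [np.float64(126.6), np.float64(123.2), np.float64(120.5), np.float64(114.8)]
(660, 270) [np.float64(129.4), np.float64(126.0), np.float64(123.3), np.float64(117.5)]
(683, 275) [np.float64(142.3), np.float64(138.8), np.float64(135.9), np.float64(129.9)]
(447, 210) [np.float64(6.9), np.float64(4.9), np.float64(3.3), np.float64(-0.1)]
(480, 140) [np.float64(21.8), np.float64(19.6), np.float64(17.9), np.float64(14.2)]
(495, 205) [np.float64(34.1), np.float64(31.7), np.float64(29.9), np.float64(26.0)]
(470, 205) [np.float64(19.8), np.float64(17.6), np.float64(15.9), np.float64(12.2)]
```

>>> carry_out(
  moves=[
    [0,-0.02,0,0,-1],
    [0,-0.04,0,0,-1],
    [0,-0.06,0,0,-1],
    [0,-0.08,0,0,-1],
    [0,-0.1,0,0,-1],
    [0,-0.12,0,0,-1],
    [0,-0.14,0,0,-1],
    [0,-0.16,0,0,-1],
    [0,-0.18,0,0,-1],
    [0,-0.2,0,0,-1],
    [0,-0.22,0,0,-1],
    [0,-0.24,0,0,-1],
    [0,-0.26,0,0,-1],
    [0,-0.28,0,0,-1],
    [0,-0.3,0,0,-1],
    [0,-0.32,0,0,-1],
    [0,-0.34,0,0,-1],
    [0,-0.36,0,0,-1],
    [0,-0.38,0,0,-1],
    [0,-0.4,0,0,-1],
  ],
)

```text
clock: 18.2
eef_pos: [0.5778, 0.0041, 0.0728]
tool_rot: [0.999, -0.042, -0.0, 0.0]
ft_force: [-0.2, -1.2, -0.6]
grip_width: 0.0153
```

```bash
python3 - <<'E'
from h import *
o=state(); print(lane(o['eef_pos']))
a,_=snap('scene','s12.png')
cv2.imwrite('pics/c12.png',cv2.resize(a[260:380,340:580],(800,400),interpolation=2))
E
```

```text
t 18.2 tcp [0.5778 0.0041 0.0728] yaw tool x -4.77 F [-0.1959 -1.2402 -0.5953] w 0.0153
[-140.5985    0.5695]
```

View pics/c12.png

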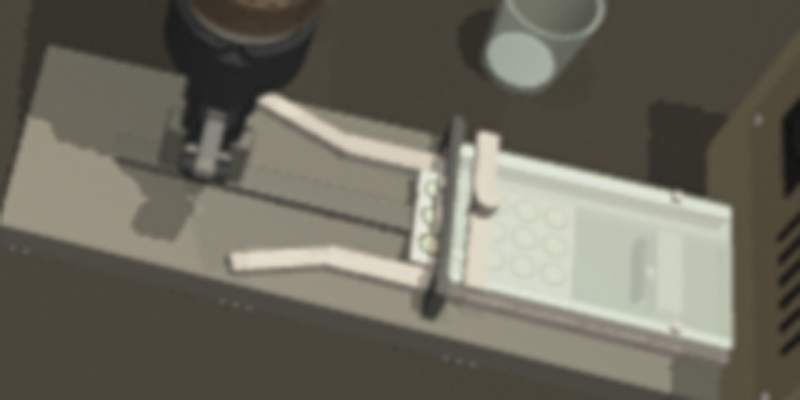

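>>> carry_out(
  moves=[
    [0,-0.02,0,0,-1],
    [0,-0.04,0,0,-1],
    [0,-0.06,0,0,-1],
    [0,-0.08,0,0,-1],
    [0,-0.1,0,0,-1],
    [0,-0.12,0,0,-1],
    [0,-0.14,0,0,-1],
    [0,-0.16,0,0,-1],
    [0,-0.18,0,0,-1],
    [0,-0.2,0,0,-1],
    [0,-0.22,0,0,-1],
    [0,-0.24,0,0,-1],
    [0,-0.26,0,0,-1],
    [0,-0.28,0,0,-1],
    [0,-0.3,0,0,-1],
    [0,-0.3,0,0,-1],
  ],
)

```text
clock: 19.85
eef_pos: [0.5805, 0.0343, 0.0728]
tool_rot: [0.999, -0.041, 0.0, -0.0]
ft_force: [-0.4, -0.8, -0.5]
grip_width: 0.0152
```

```bash
python3 - <<'E'
from h import *
o=state(); print(lane(o['eef_pos']))
a,_=snap('scene','s13.png')
cv2.imwrite('pics/c13.png',cv2.resize(a[280:370,440:580],(800,514),interpolation=2))
E
```

```text
t 19.85 tcp [0.5805 0.0343 0.0728] yaw tool x -4.75 F [-0.3929 -0.7866 -0.5318] w 0.0152
[-110.2628    0.3591]
```

View pics/c13.png

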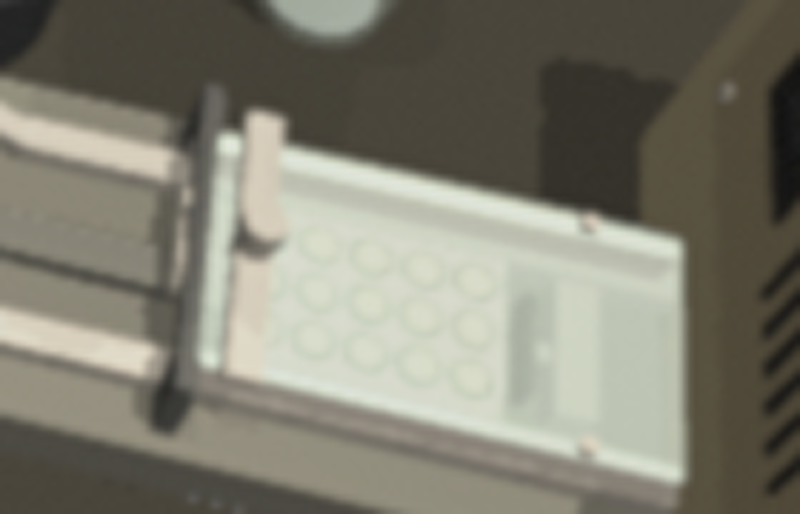

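>>> carry_out(
  moves=[
    [0,-0.01,0,0,-1],
    [0,-0.02,0,0,-1],
    [0,-0.03,0,0,-1],
    [0,-0.03,0,0,-1],
  ],
)

```text
clock: 20.3
eef_pos: [0.5807, 0.037, 0.0729]
tool_rot: [0.999, -0.042, 0.0, -0.0]
ft_force: [1.6, -2.0, -0.2]
grip_width: 0.0154
```

>>> carry_out(
  moves=[
    [0,-0.005,0,0,-1],
    [0,-0.01,0,0,-1],
    [0,-0.01,0,0,-1],
  ],
)

```text
clock: 20.6
eef_pos: [0.5807, 0.0379, 0.0728]
tool_rot: [0.999, -0.042, 0.0, -0.0]
ft_force: [-0.1, -1.3, -0.8]
grip_width: 0.0151
```

>>> carry_out(
  moves=[
    [0,-0.01,0,0,-1],
    [0,-0.02,0,0,-1],
    [0,-0.02,0,0,-1],
  ],
)

```text
clock: 20.9
eef_pos: [0.5808, 0.04, 0.0728]
tool_rot: [0.999, -0.042, -0.0, -0.0]
ft_force: [-0.6, -0.9, -0.8]
grip_width: 0.0154
```

```bash
python3 - <<'E'
from h import *
o=state(); print(lane(o['eef_pos']))
a,_=snap('scene','s14.png')
cv2.imwrite('pics/c14.png',cv2.resize(a[280:370,440:580],(800,514),interpolation=2))
E
```

```text
t 20.9 tcp [0.5808 0.04   0.0728] yaw tool x -4.76 F [-0.5595 -0.9114 -0.8497] w 0.0154
[-104.5186    0.4953]
```

View pics/c14.png

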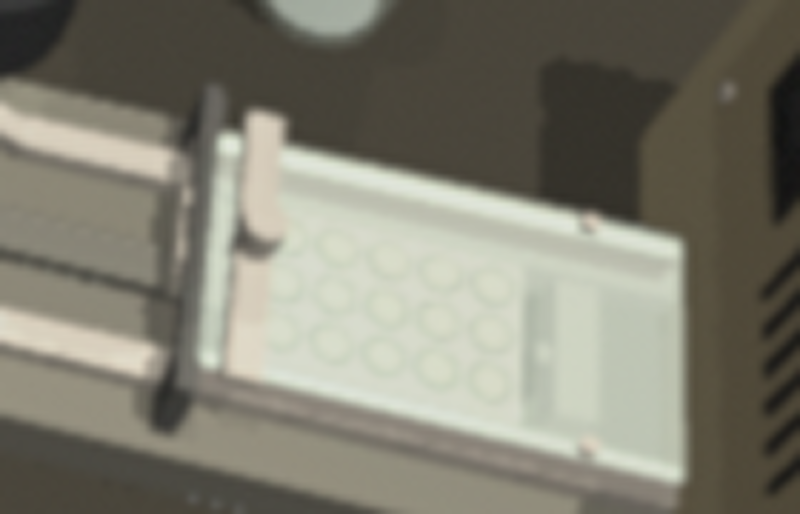

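>>> carry_out(
  moves=[
    [0,-0.01,0,0,-1],
    [0,-0.02,0,0,-1],
    [0,-0.03,0,0,-1],
    [0,-0.03,0,0,-1],
  ],
)

```text
clock: 21.35
eef_pos: [0.581, 0.0416, 0.073]
tool_rot: [0.999, -0.042, 0.0, 0.001]
ft_force: [-1.2, -5.4, 0.9]
grip_width: 0.0152
```

>>> carry_out(
  moves=[
    [0,-0.01,0,0,-1],
    [0,-0.02,0,0,-1],
    [0,-0.02,0,0,-1],
  ],
)

```text
clock: 21.65
eef_pos: [0.5811, 0.0424, 0.073]
tool_rot: [0.999, -0.042, -0.0, 0.002]
ft_force: [-0.9, -8.7, 0.6]
grip_width: 0.0156
```

>>> carry_out(
  moves=[
    [0,-0.005,0,0,-1],
    [0,-0.01,0,0,-1],
    [0,-0.01,0,0,-1],
  ],
)

```text
clock: 21.95
eef_pos: [0.5811, 0.0428, 0.0731]
tool_rot: [0.999, -0.043, -0.0, 0.003]
ft_force: [-2.1, -9.9, 2.5]
grip_width: 0.0153
```

>>> carry_out(
  moves=[
    [0,-0.005,0,0,-1],
    [0,-0.01,0,0,-1],
    [0,-0.01,0,0,-1],
  ],
)

```text
clock: 22.25
eef_pos: [0.5811, 0.0433, 0.0731]
tool_rot: [0.999, -0.043, -0.0, 0.003]
ft_force: [-0.4, -12.2, 2.1]
grip_width: 0.0154
```

```bash
python3 - <<'E'
from h import *
o=state(); print(lane(o['eef_pos']))
a,_=snap('scene','s15.png')
cv2.imwrite('pics/c15.png',cv2.resize(a[280:370,440:580],(800,514),interpolation=2))
E
```

```text
t 22.25 tcp [0.5811 0.0433 0.0731] yaw tool x -4.92 F [ -0.3952 -12.2109   2.07  ] w 0.0154
[-101.268     0.4726]
```

View pics/c15.png

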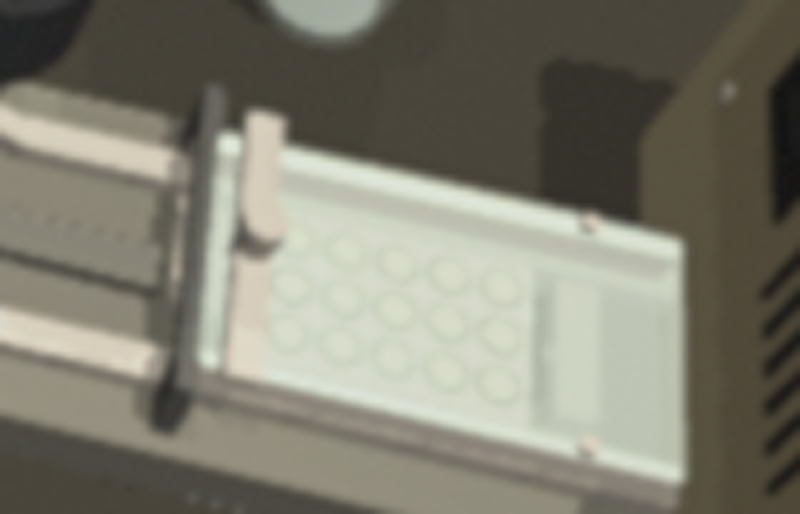

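>>> carry_out(
  moves=[
    [0,-0.005,0,0,-1],
    [0,-0.01,0,0,-1],
    [0,-0.01,0,0,-1],
    [0,-0.01,0,0,-1],
  ],
)

```text
clock: 22.7
eef_pos: [0.5812, 0.0437, 0.0732]
tool_rot: [0.999, -0.043, -0.0, 0.004]
ft_force: [-1.5, -12.8, 3.4]
grip_width: 0.0154
```

>>> carry_out(
  moves=[
    [0,0,0,0,-1],
    [0,0,0,0,-1],
  ],
)

```text
clock: 22.9
eef_pos: [0.5811, 0.0437, 0.0732]
tool_rot: [0.999, -0.043, -0.0, 0.004]
ft_force: [-2.1, -13.0, 3.8]
grip_width: 0.0154
```

>>> carry_out(
  moves=[
    [0,-0.005,0,0,-1],
    [0,-0.01,0,0,-1],
    [0,-0.01,0,0,-1],
  ],
)

```text
clock: 23.2
eef_pos: [0.5812, 0.0441, 0.0732]
tool_rot: [0.999, -0.043, -0.0, 0.005]
ft_force: [-1.9, -14.5, 2.9]
grip_width: 0.0159
```

>>> carry_out(
  moves=[
    [0,-0.005,0,0,-1],
    [0,-0.01,0,0,-1],
    [0,-0.01,0,0,-1],
  ],
)

```text
clock: 23.5
eef_pos: [0.5812, 0.0446, 0.0733]
tool_rot: [0.999, -0.043, -0.0, 0.005]
ft_force: [-2.7, -15.9, 4.6]
grip_width: 0.0154
```

```bash
python3 - <<'E'
from h import *
o=state(); print(lane(o['eef_pos']))
a,_=snap('scene','s16.png')
cv2.imwrite('pics/c16.png',cv2.resize(a[280:370,440:580],(800,514),interpolation=2))
b,_=snap('side','d16.png'); cv2.imwrite('pics/e16.png',cv2.resize(b[120:240,270:400],(600,554),interpolation=2))
E
```

```text
t 23.5 tcp [0.5812 0.0446 0.0733] yaw tool x -4.98 F [ -2.6693 -15.8907   4.6469] w 0.0154
[-99.9964   0.5027]
```

View pics/c16.png

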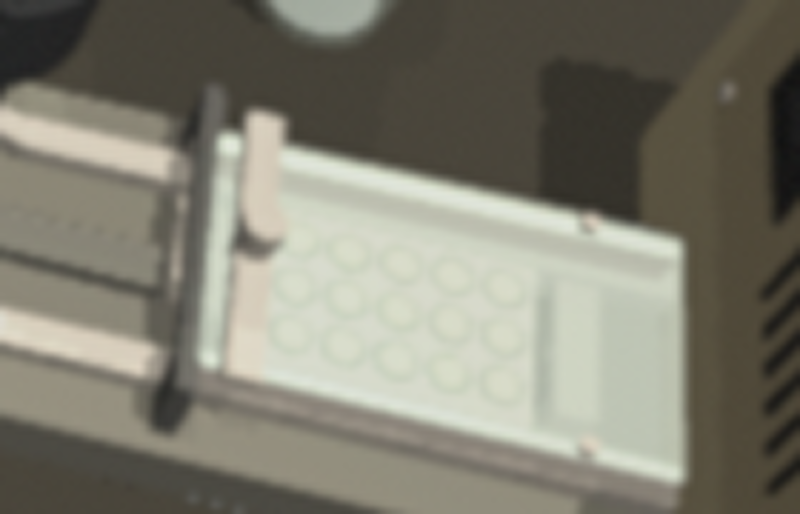

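View pics/e16.png

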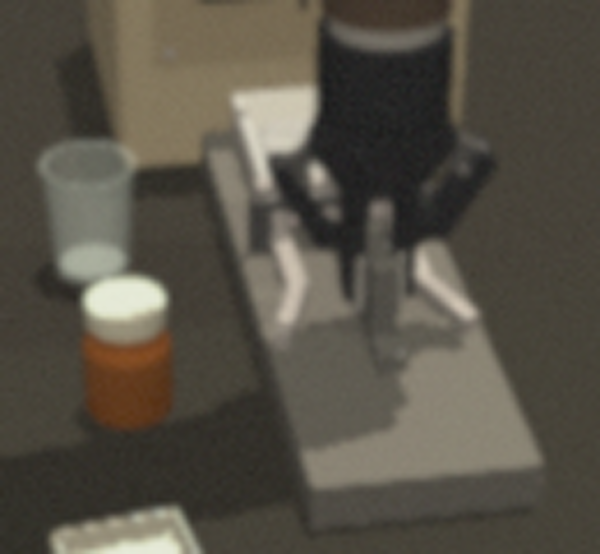

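```bash
python3 - <<'E'
from h import *
L=['s5','s10','s12','s13','s14','s15','s16']
I=[cv2.imread(f'pics/{n}.png')[292:352,470:500].astype(float) for n in L]
print(L); 
for i in range(len(L)): print(L[i],[round(float(np.abs(I[i][:40]-I[j][:40])[:, 8:24].mean()),2) for j in range(len(L))])
big=np.hstack([cv2.resize(x.astype(np.uint8),None,fx=5,fy=8,interpolation=2)[:,:] for x in (I[1],I[2],I[4],I[5],I[6])]); cv2.imwrite('pics/k.png',big)
E
```

```text
['s5', 's10', 's12', 's13', 's14', 's15', 's16']
s5 [0.0, 8.77, 9.22, 12.72, 12.81, 12.94, 12.95]
s10 [8.77, 0.0, 3.79, 6.85, 6.92, 6.91, 6.93]
s12 [9.22, 3.79, 0.0, 4.07, 3.98, 4.28, 4.27]
s13 [12.72, 6.85, 4.07, 0.0, 0.77, 0.96, 0.89]
s14 [12.81, 6.92, 3.98, 0.77, 0.0, 0.79, 0.87]
s15 [12.94, 6.91, 4.28, 0.96, 0.79, 0.0, 0.53]
s16 [12.95, 6.93, 4.27, 0.89, 0.87, 0.53, 0.0]
```

View pics/k.png

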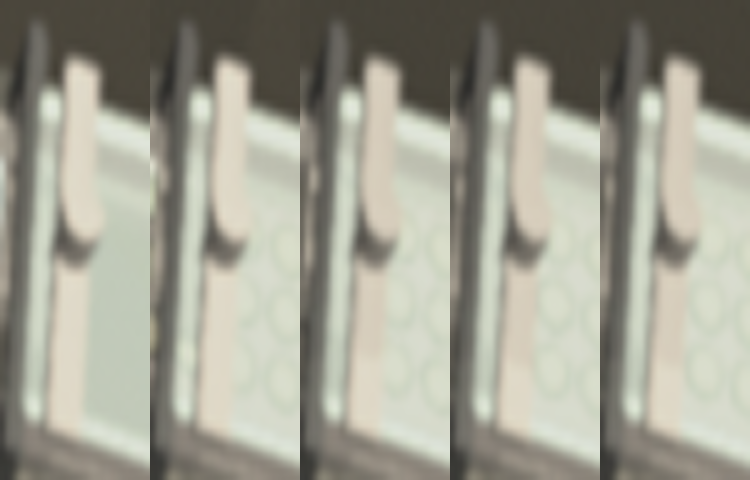

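>>> carry_out(
  moves=[
    [0,-0.005,0,0,-1],
    [0,-0.01,0,0,-1],
    [0,-0.01,0,0,-1],
  ],
)

```text
clock: 23.9
eef_pos: [0.5812, 0.045, 0.0733]
tool_rot: [0.999, -0.044, -0.0, 0.006]
ft_force: [-2.6, -17.8, 4.2]
grip_width: 0.0154
```

```bash
python3 - <<'E'
from h import *
o=state(); print(lane(o['eef_pos'])); snap('scene','s17.png')
E
```

```text
t 23.9 tcp [0.5812 0.045  0.0733] yaw tool x -5.01 F [ -2.6003 -17.7644   4.1536] w 0.0154
[-99.5868   0.4765]
```

>>> carry_out(
  moves=[
    [0,0.02,0,0,-1],
    [0,0.04,0,0,-1],
    [0,0.06,0,0,-1],
    [0,0.08,0,0,-1],
    [0,0.1,0,0,-1],
    [0,0.12,0,0,-1],
    [0,0.14,0,0,-1],
    [0,0.16,0,0,-1],
    [0,0.18,0,0,-1],
    [0,0.2,0,0,-1],
    [0,0.2,0,0,-1],
  ],
)

```text
clock: 25.05
eef_pos: [0.58, 0.0306, 0.0728]
tool_rot: [0.999, -0.042, 0.0, -0.0]
ft_force: [-0.3, -0.7, -1.4]
grip_width: 0.0152
```

```bash
python3 - <<'E'
from h import *
o=state(); print(lane(o['eef_pos'])); snap('scene','s18.png')
I={n:cv2.imread(f'pics/{n}.png') for n in ('s14','s15','s16','s17','s18')}
box=(slice(315,350),slice(490,545))
ref=cv2.cvtColor(I['s17'],6)[box].astype(np.float32)
for n in I:
    g=cv2.cvtColor(I[n],6)[box].astype(np.float32); print(n,cv2.phaseCorrelate(g,ref))
b=np.vstack([cv2.resize(I[n][285:365,455:575],(450,300),interpolation=2) for n in('s17','s18')]); cv2.imwrite('pics/k2.png',b)
E
```

```text
t 25.05 tcp [0.58   0.0306 0.0728] yaw tool x -4.79 F [-0.2565 -0.6564 -1.3634] w 0.0152
[-113.9881    0.5051]
s14 ((0.09517514384232584, -0.09684258157300718), 0.922536752069438)
s15 ((0.11052705124526696, -0.046616991754731885), 0.9940150987770823)
s16 ((0.033406920531898976, -0.01821697566810343), 1.0020650974578327)
s17 ((0.0, 0.0), 1.0)
s18 ((0.14358733486130149, -0.044091788802884224), 0.9871296258988204)
```

View pics/k2.png

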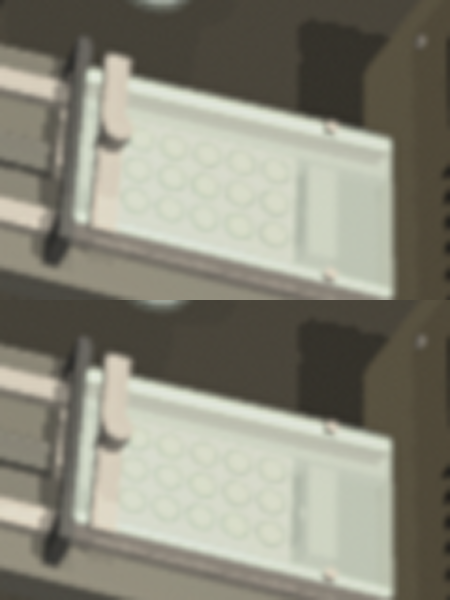

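```bash
cat > prof.py <<'E'
from h import *
def prof(n):
    m=imaging.camera_model('scene'); g=cv2.GaussianBlur(cv2.cvtColor(cv2.imread(f'pics/{n}.png'),cv2.COLOR_BGR2GRAY).astype(np.float32),(0,0),.5)
    xs=np.arange(40,125,.25); out=[]
    for x in xs:
        P=[np.r_[M+U*x/1000+V*y/1000,.048] for y in np.arange(-24,25,2)]
        uv=np.array([proj('scene',p,m) for p in P],np.float32)
        out.append(cv2.remap(g,uv[:,0].reshape(1,-1),uv[:,1].reshape(1,-1),cv2.INTER_LINEAR).mean())
    return xs,np.array(out)
if __name__=='__main__':
    import sys
    ps={n:prof(n) for n in ('s12','s13','s14','s15','s16','s17','s18')+tuple(sys.argv[1:])}
    xs=ps['s12'][0]; r=ps['s17'][1]
    for n,(x,p) in ps.items():
        d=np.gradient(p); sel=(x>60)&(x<122); w=np.where(sel,np.maximum(-d,0),0); k=w.argmax(); s=slice(max(k-10,0),k+11)
        e=(w[s]*x[s]).sum()/w[s].sum()
        # pocket shift versus s17 over x 55..100
        best=min((float(np.std((np.interp(xs+t,xs,r)-p)[(xs>60)&(xs<100)])),t) for t in np.arange(-2,8,.1))
        print(n,'front',e.round(2),'pocket shift back vs s17',best)
E
python3 prof.py
```

```text
s12 front 75.21 pocket shift back vs s17 (7.994717180824313, np.float64(5.9000000000000075))
s13 front 106.44 pocket shift back vs s17 (0.9871087954330486, np.float64(7.900000000000009))
s14 front 111.03 pocket shift back vs s17 (0.26446344664973637, np.float64(4.100000000000005))
s15 front 114.05 pocket shift back vs s17 (0.20865375734877142, np.float64(1.300000000000003))
s16 front 114.98 pocket shift back vs s17 (0.2262539368131071, np.float64(0.20000000000000195))
s17 front 115.48 pocket shift back vs s17 (0.0, np.float64(1.7763568394002505e-15))
s18 front 113.71 pocket shift back vs s17 (0.3084419688667082, np.float64(1.500000000000003))
```

>>> carry_out(
  moves=[
    [0,0.1,0,0,-1],
    [0,0.25,0,0,-1],
    [0,0.45,0,0,-1],
    [0,0.65,0,0,-1],
    [0,0.85,0,0,-1],
    [0,0.95,0,0,-1],
    [0,1,0,0,-1],
    [0,1,-0.3,0,-1],
    [0,1,-0.7,0,-1],
    [0,1,-1,0,-1],
    [0,1,-1,0,-1],
    [0,1,-1,0,-1],
  ],
)

```text
clock: 26.3
eef_pos: [0.5721, -0.0686, 0.1734]
tool_rot: [0.999, -0.041, 0.001, -0.0]
ft_force: [1.0, -0.8, -2.2]
grip_width: 0.0157
```

```bash
python3 - <<'E'
from h import *
state(); snap('scene','s19.png')
E
python3 prof.py s19 | tail -2
```

```text
t 26.3 tcp [ 0.5721 -0.0686  0.1734] yaw tool x -4.74 F [ 0.9683 -0.8293 -2.2193] w 0.0157
s18 front 113.71 pocket shift back vs s17 (0.3084419688667082, np.float64(1.500000000000003))
s19 front 113.81 pocket shift back vs s17 (0.35329756054524153, np.float64(1.400000000000003))
```

>>> carry_out(
  moves=[
    [-0.03,0.4,-0.1,0,-1],
    [-0.06,0.8,-0.2,0,-1],
    [-0.07,1,-0.2,0,-1],
    [-0.07,1,-0.2,0,-1],
  ],
)

```text
clock: 26.75
eef_pos: [0.555, -0.1702, 0.1908]
tool_rot: [0.999, -0.044, -0.002, -0.0]
ft_force: [0.8, 0.2, -1.3]
grip_width: 0.0152
```

>>> carry_out(
  moves=[
    [-0.03,0.4,0,0,-1],
    [-0.06,0.8,0,0,-1],
    [-0.07,1,0,0,-1],
    [-0.07,1,0,0.09,-1],
    [-0.07,1,0,0.18,-1],
    [-0.07,1,0,0.27,-1],
    [-0.07,1,0,0.36,-1],
    [-0.07,1,0,0.45,-1],
    [-0.07,1,0,0.54,-1],
    [-0.07,1,0,0.63,-1],
    [-0.07,1,0,0.72,-1],
    [-0.07,1,0,0.81,-1],
    [-0.07,1,0,0.9,-1],
    [-0.07,1,0,0.9,-1],
    [-0.07,1,0,0.9,-1],
  ],
)

```text
clock: 28.25
eef_pos: [0.5408, -0.2659, 0.1913]
tool_rot: [0.734, -0.679, -0.001, 0.0]
ft_force: [0.6, -0.1, -1.6]
grip_width: 0.0156
```

```bash
python3 - <<'E'
from h import *
o=state(); print(delta(np.r_[.525,-.3688,.10]-o['eef_pos']))
E
```

```text
t 28.25 tcp [ 0.5408 -0.2659  0.1913] yaw tool x -85.55 F [ 0.641  -0.0941 -1.6356] w 0.0156
(array([1.0153, 0.2348, 0.9121]), 0.0)
```

>>> carry_out(
  moves=[
    [0.4,0.1,0,0,-1],
    [0.8,0.2,0,0,-1],
    [1,0.23,0.2,0,-1],
    [1,0.23,0.6,0,-1],
    [1,0.23,0.9,0,-1],
    [1,0.23,0.9,0,-1],
    [1,0.23,0.9,0,-1],
  ],
)

```text
clock: 28.95
eef_pos: [0.5253, -0.3678, 0.1023]
tool_rot: [0.733, -0.68, -0.001, 0.0]
ft_force: [-0.6, -0.8, -0.9]
grip_width: 0.0152
```

```bash
python3 - <<'E'
from h import *
o=state(); print(delta(np.r_[.525,-.3688,.047]-o['eef_pos']))
b,_=snap('wrist','w20.png'); a,_=snap('scene','s20.png')
cv2.imwrite('pics/k20.png',np.hstack([cv2.resize(b,(400,300)),cv2.resize(a[200:350,150:300],(300,300))]))
E
```

```text
t 28.95 tcp [ 0.5253 -0.3678  0.1023] yaw tool x -85.69 F [-0.613  -0.8369 -0.8908] w 0.0152
(array([0.0102, 0.0027, 0.5529]), 0.0)
```

View pics/k20.png

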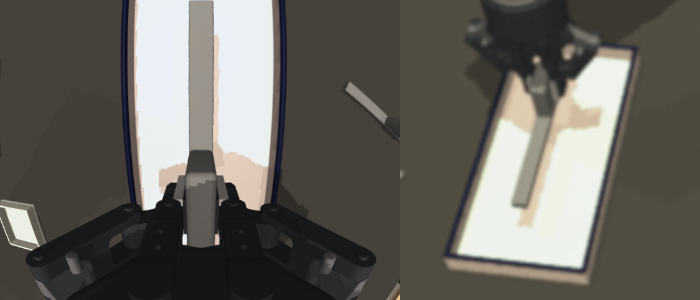

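Stick is centred and parallel in the tray. I'll lower gently.

>>> carry_out(
  moves=[
    [0,0,0.2,0,-1],
    [0,0,0.4,0,-1],
    [0,0,0.5,0,-1],
    [0,0,0.53,0,-1],
    [0,0,0.55,0,-1],
    [0,0,0.55,0,-1],
    [0,0,0.55,0,-1],
  ],
)

```text
clock: 29.75
eef_pos: [0.5262, -0.3688, 0.0489]
tool_rot: [0.733, -0.681, 0.001, -0.0]
ft_force: [0.2, -0.7, -1.0]
grip_width: 0.0155
```

>>> carry_out(
  moves=[
    [0,0,0.01,0,-1],
    [0,0,0.02,0,-1],
    [0,0,0.02,0,-1],
    [0,0,0.02,0,-1],
  ],
)

```text
clock: 30.15
eef_pos: [0.526, -0.3687, 0.0467]
tool_rot: [0.733, -0.681, 0.001, -0.0]
ft_force: [-0.8, 1.4, 3.7]
grip_width: 0.0153
```

Contact with the floor (+3.7 N). I'll open partway, then rise.

>>> carry_out(
  moves=[
    [0,0,0,0,-0.5],
    [0,0,0,0,-0.4],
    [0,0,0,0,-0.3],
    [0,0,0,0,-0.2],
    [0,0,0,0,-0.2],
    [0,0,0,0,-0.2],
    [0,0,-0.2,0,-0.2],
    [0,0,-0.5,0,-0.2],
    [0,0,-0.9,0,-0.2],
    [0,0,-1,0,-0.2],
    [0,0,-1,0,-0.2],
  ],
)

```text
clock: 31.25
eef_pos: [0.5271, -0.3694, 0.1487]
tool_rot: [0.733, -0.681, 0.003, -0.0]
ft_force: [-0.5, 0.7, -0.6]
grip_width: 0.0343
```

>>> carry_out(
  moves=[
    [0,0.3,-0.4,0,-0.2],
    [0,0.7,-0.8,0,-0.2],
    [0,1,-0.8,0,-0.2],
    [0,1,-0.8,0,-0.2],
    [0,1,-0.8,0,-0.2],
    [0,1,-0.8,0,-0.2],
  ],
)

```text
clock: 31.85
eef_pos: [0.426, -0.3753, 0.2241]
tool_rot: [0.733, -0.68, -0.001, -0.0]
ft_force: [-0.3, 0.3, -0.7]
grip_width: 0.0343
```

```bash
python3 - <<'E'
from h import *
o=state(); b,_=snap('wrist','w21.png'); a,_=snap('scene','s21.png')
E
python3 prof.py s21 | tail -2
```

```text
t 31.85 tcp [ 0.426  -0.3753  0.2241] yaw tool x -85.75 F [-0.2667  0.3302 -0.7191] w 0.0343
s18 front 113.71 pocket shift back vs s17 (0.3084419688667082, np.float64(1.500000000000003))
s21 front 113.84 pocket shift back vs s17 (0.36547546363014527, np.float64(1.400000000000003))
```

View pics/s21.png

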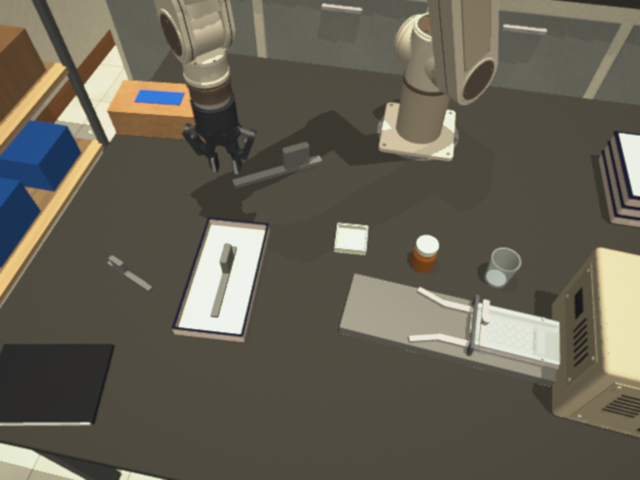

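View pics/w21.png

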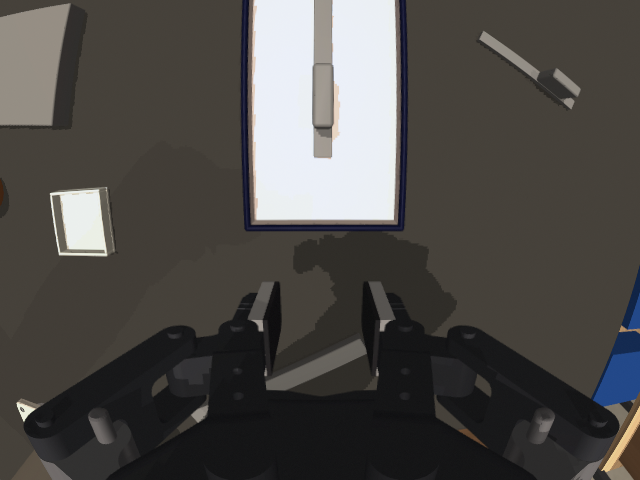

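```bash
python3 - <<'E'
from h import *
print(order.job_done()); state()
E
```

```text
the job is handed in; nothing more can be done
None
the job is handed in; nothing more can be done
```

I took the middle-sized stick from the tray and pushed the carrier along the lane and under the guard with the stick alone. I pushed until the buffer was pressed in and the carrier held, then laid the stick back in the tray, let go and handed the job in at about 32 s. No verdict is reported.

**Push force:** the wrist force peaked at 17.8 N, the highest value read. It includes the stick's rub on the bed, so the push on the carrier was lower, under the 22 N limit.

**Carrier held:** it stayed 1.4–1.5 mm back from its deepest point in all three pictures after the stick was withdrawn. That leaves the buffer pressed in by about 2 mm, where an uncaught carrier would have come back about 3.5 mm. Its centre was about 69 mm inside the mouth. I could not see the catch itself drop at this picture size, so this rests on the carrier's position.

**Stick:** the last pictures show it flat and centred inside the tray walls, with the gripper clear.

**Bystanders:** the jar, beaker and weighing boat appear at the same pixels as at the start. I did not re-measure their positions in millimetres.

**Disagreements:** the scene and side views differed by about 5 mm on the stick at first. I put it down to misread edges and used the scene and wrist positions. My first guess that the buffer face was the dark strip was wrong, as it was a shadow. The wrist force showed where contact began.

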